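# Turn the sample panel over against the viewing stand

### The job

The sample panel has been left lying on its finished face, rubber feet up, in front of the lamp stand. Push it against the stand's backrest so that it climbs and stands up leaning there, then tip its upper edge over towards you, so that it ends lying flat on its four feet, finished face up, in front of the stand. Leave the tin, bottle, marker and star knob as they are.

Things in the scene. Friction and masses are not known exactly. Their poses are not given: they have to be found in the camera images.
- stand: fixed steel stand. Origin on the table at the middle of the toe (front lower edge) of its backrest; x points into the stand, away from the robot, y left along it, z up. Backrest: slippery sheet 150 wide, 3 thick; front face rises from x 0, z 0 at 45 deg to (20, 20), at 61 deg to (34, 45), at 79 deg to the top edge (42, 85)
- rest_top (a point): middle of the backrest's top edge (front side), 85 above the table; axes as the stand's. The edge has a roll 5 thick behind it. Behind, two thin rods at y +-66, 7 below the edge, run back 46 to two upright posts; between the rods the space behind the edge is free
- lamp (a point): middle of the front lower edge of the lamp bar that hangs over the backrest, 339 above the table, straight above the toe; axes as the stand's. The bar reaches 70 back, +-100 sideways and 25 up; a gripper must come in under it leaning, wrist towards the robot
- panel: loose flat panel, 120 (its x) x 110 (y) x 16 thick, 0.14-0.28 kg; four rubber feet (diameter 16, 4 high) on one face at x +-38, y +-32. Origin: centre of the finished face (no feet); z points to the feet side: up at the start, when it lies on the finished face; must point down at the end. At the start its +x edge faces the backrest, 10-40 from the toe, within 0.15 rad of square
- wax_tin: closed round flat tin with a screw lid, 80 diameter x 34 high, standing to the right of the panel; origin at the centre of its underside; leave alone
- touchup_bottle: slim paint bottle with a long cap, 26 diameter x 74 high, standing to the right of the stand; origin at the centre of its underside; leave alone
- marker: felt marker lying to the left of the panel, 16 x 128 (its y) x 16; origin at the centre of its underside; leave alone
- star_key: small plastic star knob, 36 x 36 x 20 high, lying to the right of the panel; origin at the centre of its underside; leave alone

How it is judged:
On the way:
1. the panel stands on edge, leaning on the stand's backrest (45 to 90 degrees up from lying, feet side to the robot) (angle between panel's own z axis and vertical between 0.8 and 1.57 rad and contact force between panel and stand above 0.1 N), for 0.1 s.
At the end, for the whole second after the job is handed in: the panel lies flat on the table on its feet (finished face up, within about 6 degrees of level), at rest, with its centre in front of the backrest: within 200 mm of the toe and within 90 mm to either side of the stand's middle (angle between panel's own z axis and vertical above 3.04 rad and height (world z) of panel between 0.016 and 0.025 m and x of panel in the frame of stand between -0.2 and 0 m and y of panel in the frame of stand between -0.09 and 0.09 m and linear speed of panel below 0.01 m/s); the robot touches nothing.
It fails at once if the wax tin is moved by more than 30 mm (distance of wax_tin from where it was at the start of the episode above 0.03 m).
It fails at once if the touch-up bottle is moved by more than 30 mm or knocked over (distance of touchup_bottle from where it was at the start of the episode above 0.03 m or angle between touchup_bottle's own z axis and vertical above 0.5 rad).
It fails at once if the marker is moved by more than 30 mm (distance of marker from where it was at the start of the episode above 0.03 m).
It fails at once if the star knob is moved by more than 30 mm (distance of star_key from where it was at the start of the episode above 0.03 m).
It also fails if it takes over 45 s, if anything falls off the work surface, if the arm or the gripper's body presses on something with over 40 N, if the wrist force passes 120 N, or if a joint passes its speed limit or range.

### The arm

A 6-joint arm with a two-finger parallel gripper is mounted at the origin on a cart in front of the work surface, level with it; the furniture and walls round the work are solid. World frame = base frame: x ahead of the robot, y to its left, z up, the work surface at z = 0. Lengths are in m, angles in rad, forces in N, time in s.
With the tool pointing down it reaches from about 0.35 to 0.875 m from the base axis. Payload 4.2 kg.
Tool frame: the origin (TCP) lies at the very end of the fingers, on their centre line; the grasp point (between the pads) lies 19 mm behind it; z points along the fingers, y is the line along which they close (so a half turn about z gives the same grasp; the last joint's range is limited). The gripper opens to 87 mm and grips with 3 to 60 N. Pads are 19 mm wide; open, the fingers measure 117 mm over their backs; the gripper's body (75 mm by 190 mm) begins 51 mm behind the grasp point.
Start: joints at [-1.043, 0.385, 0.008, 0, -1.194, -0.259], TCP at [0.166, -0.603, 0.223] pointing down, gripper open.
Joint ranges: [-3.14, 3.14], [-1.21, 2.06], [-1.07, 1.41], [-3.16, 2.05], [-2.99, -0.16], [-3.1, 3.1]. Speed limits (rad/s): [2.79, 2.79, 3.14, 3.14, 3.14, 3.14].

### API

Orientations are given as a rotation vector (axis times angle).
In Python, from rig import ctrl gives the robot as it stands. The module is installed in compiled form; this text tells all that it offers.
- The arm moves only by the shell command python3 -m pendant 'ROWS' [OPENING] [FORCE]. ROWS is JSON, a list of rows, each a list of 2 entries, a list of its own where there are three numbers: the shift along the tool's x, y, z each as a share of 0.5 m, from -1 to 1, then the turn, a rotation vector about the tool's x, y, z each as a share of pi/2 rad, from -1 to 1. In form: [[[dx, dy, dz], [ax, ay, az]], ...]. A call has exactly 5 rows; each row is the pose to reach, as a shift and turn from the pose commanded when the call began, along the tool's axes at that moment; what a row does not reach only later rows make up. A row lasts 1/10 s, in which the tool goes at most 50 mm and 8.59 degrees, less where a joint would pass 70% of its speed; a pose out of reach is approached as far as the arm can. A call with a number of a shift or a turn outside -1 to 1 is refused whole. A call with a gripper value outside its range is refused whole. OPENING is the closure, from -1 (fully open) to 1 (shut), set as the call begins (- or left out, the last holds). The fingers move at their own pace and stop on an object; FORCE is the grip in N (left out, the last holds). Time passes only in rows, so rows that repeat a pose let the fingers close, or fill a call up. It gives the time, the measured TCP pose, the force, the opening and the grip force at its end, in the units of the state.
- ctrl.sense(): the state, without advancing time (a new reading comes with each control period).
- ctrl.get_image(name): name is "scene" or "top"; returns the picture (420x560x3 uint8, red, green, blue); there is no depth.
- ctrl.calibration(name): a dict with "mtx" (3x3 intrinsics, pixels), "view" (4x4, takes a point from world to camera coordinates). Camera axes: x right, y up, looking along -z (the intrinsics and any distortion apply to the point x, -y, -z); pixel columns grow to the right and rows downward; lengths in m; the calibration is good to about 2 mm. A picture is of the moment at which its call begins. calibration takes no time and is no camera call.
- ctrl.finish_job(): hands the job in; it is judged then, once.
Trained networks look in the newest picture that a camera, given by its name, has taken for a name from the list of things; names that differ only in an ending like _2 or _b are one class to them, and where a whole thing is asked for, a point or a joint stands for the part that bears it (a point fixed in the world has none). Each returns a list of dicts, best first, with "confidence" (0 to 1); they miss things now and then, are a little off and sometimes report something else, mostly with a low value. They report only what shows in the picture. A call takes as long as a camera call.
- ctrl.recognise(target, camera): "centre" ([x, y, z] in m, in world coordinates, good to about 4 mm: the middle of the surface that is visible of it).
- ctrl.place_of(target, camera): "centre" ([x, y, z] in m, in world coordinates, good to about 4 mm: a listed point, or the origin of a listed thing).
The state is a dict: "time": time; "qpos": joint angles; "joint_velocities": joint speeds; "joint_torque": joint torques, N m; "position": TCP position; "tcp_rot": TCP orientation; "ft_force": force on the tool from outside, world axes, zero at the start; "wrist_torque": the same for the moment, N m; "finger_gap": finger opening in m; "grasp_force": force on a finger pad.
Only numpy, scipy, OpenCV 4.12 (cv2) and the standard library are available. Lean on these libraries where they do the work, as an engineer would, in place of code of your own. Each camera call takes 0.05 s, during which the arm holds its last target. There are 200 camera calls.

## Working session

There is one attempt and no reset: what is moved stays moved. The work goes in short steps, Python scripts to look and compute and a shell command to move; the robot and the scene stay as the last step left them, time stands still between calls to the robot, and variables do not carry over. Pictures are saved under pics/ and viewed, at most 10 in all, crops included, and the job is handed in when it is done.

```bash
mkdir -p pics
cat > h.py <<'E'
import numpy as np,cv2
from rig import ctrl
from scipy.spatial.transform import Rotation as R
def snap(cam,name):
    im=ctrl.get_image(cam); cv2.imwrite(f'pics/{name}.png',im[:,:,::-1]); return im
def proj(cam,P):
    c=ctrl.calibration(cam); V=np.array(c['view']); K=np.array(c['mtx'])
    p=(V[:3,:3]@np.atleast_2d(P).T).T+V[:3,3]; p=p*[1,-1,-1]; q=(K@p.T).T; return q[:,:2]/q[:,2:]
def unproj(cam,uv,z):
    c=ctrl.calibration(cam); V=np.array(c['view']); K=np.array(c['mtx'])
    d=np.linalg.inv(K)@np.array([uv[0],uv[1],1.]); d=V[:3,:3].T@(d*[1,-1,-1]); o=-V[:3,:3].T@V[:3,3]
    return o+d*(z-o[2])/d[2]
def rel(p,rot):
    """shares for a move to world pose p, R rot from current pose"""
    s=ctrl.sense(); R0=R.from_rotvec(s['tcp_rot'])
    return np.round(R0.inv().apply(np.array(p)-s['position'])/.5,3), np.round((R0.inv()*rot).as_rotvec()/(np.pi/2),3)
E
python3 - <<'E'
from h import *
for c in ['scene','top']:
    snap(c,c+'0')
    for t in ['stand','rest_top','lamp','panel','wax_tin','touchup_bottle','marker','star_key']:
        print(c,t,[(np.round(d['centre'],3).tolist(),round(d['confidence'],2)) for d in ctrl.place_of(t,c)[:2]])
s=ctrl.sense();print({k:np.round(v,3).tolist() for k,v in s.items()})
E
```

```text
scene stand [([0.588, -0.048, 0.002], 0.85)]
scene rest_top [([0.625, -0.042, 0.086], 0.68)]
scene lamp [([0.583, -0.047, 0.341], 0.96), ([0.598, -0.21, -0.001], 0.48)]
scene panel [([0.514, -0.054, 0.001], 0.67), ([0.586, -0.052, 0.0], 0.2)]
scene wax_tin [([0.495, -0.245, -0.002], 0.74)]
scene touchup_bottle [([0.585, -0.047, -0.001], 0.73)]
scene marker [([0.48, 0.076, -0.004], 0.84)]
scene star_key [([0.396, -0.26, 0.0], 0.46)]
top stand [([0.581, -0.047, 0.002], 0.73)]
top rest_top [([0.63, -0.045, 0.081], 0.56), ([0.494, -0.246, 0.0], 0.28)]
top lamp [([0.583, -0.052, 0.333], 0.62)]
top panel [([0.507, -0.052, 0.0], 0.7)]
top wax_tin [([0.498, -0.247, 0.0], 0.75)]
top touchup_bottle [([0.594, -0.205, 0.001], 0.57)]
top marker [([0.483, 0.074, 0.0], 0.61)]
top star_key [([0.513, -0.05, -0.001], 0.43), ([0.392, -0.259, 0.0], 0.41)]
{'time': 0.9, 'qpos': [-1.043, 0.385, 0.008, -0.0, -1.194, -0.259], 'joint_velocities': [-0.0, 0.001, 0.001, -0.0, -0.0, 0.0], 'joint_torque': [-0.0, -39.045, 18.762, 4.224, 0.015, -0.0], 'position': [0.166, -0.603, 0.223], 'tcp_rot': [-0.421, 3.113, 0.0], 'ft_force': [-0.668, 0.097, -0.258], 'wrist_torque': [0.02, 0.017, -0.03], 'grasp_force': 0.0, 'finger_gap': 0.087}
```

View pics/scene0.png

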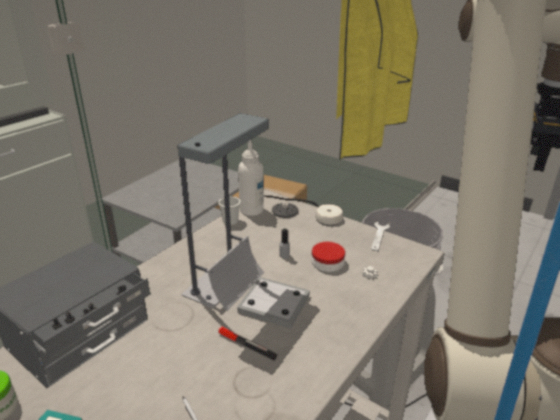

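View pics/top0.png

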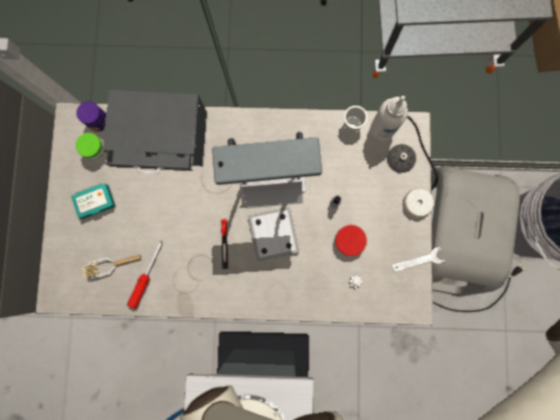

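The scene view shows the panel feet up at about (273,300) in front of the backrest at (235,270), with the marker at (247,343), tin at (328,256), bottle at (285,243) and knob at (371,272). The top view shows the panel at (273,233), the lamp bar at (267,162) and the marker at (225,243). Next I fit the yaws with an overlay.

Run:
```python
from h import *
for a,b,z in [((214,184),(322,174),.339),((250,213),(290,208),.016),((258,259),(297,254),.016),((250,213),(258,259),.016),((290,208),(297,254),.016)]:
    p,q=unproj('top',a,z),unproj('top',b,z); d=q-p; print(np.round(p,3),np.round(q,3),'ang',np.round(np.degrees(np.arctan2(d[1],d[0])),1))
im=cv2.imread('pics/top0.png')
S=6; x0,y0=205,150
cr=cv2.resize(im[y0:y0+95,x0:x0+130],None,fx=S,fy=S,interpolation=cv2.INTER_CUBIC)
cr=cv2.resize(im[y0:y0+100,x0:x0+130],None,fx=S,fy=S,interpolation=cv2.INTER_CUBIC)
cv2.imwrite('pics/crop0.png',cr[:600,:800])
```

```text
[0.574 0.054 0.339] [ 0.599 -0.149  0.339] ang -83.1
[0.561 0.012 0.016] [ 0.576 -0.091  0.016] ang -81.3
[ 0.444 -0.013  0.016] [ 0.459 -0.111  0.016] ang -81.2
[0.561 0.012 0.016] [ 0.444 -0.013  0.016] ang -168.1
[ 0.576 -0.091  0.016] [ 0.459 -0.111  0.016] ang -169.9
```

View pics/crop0.png

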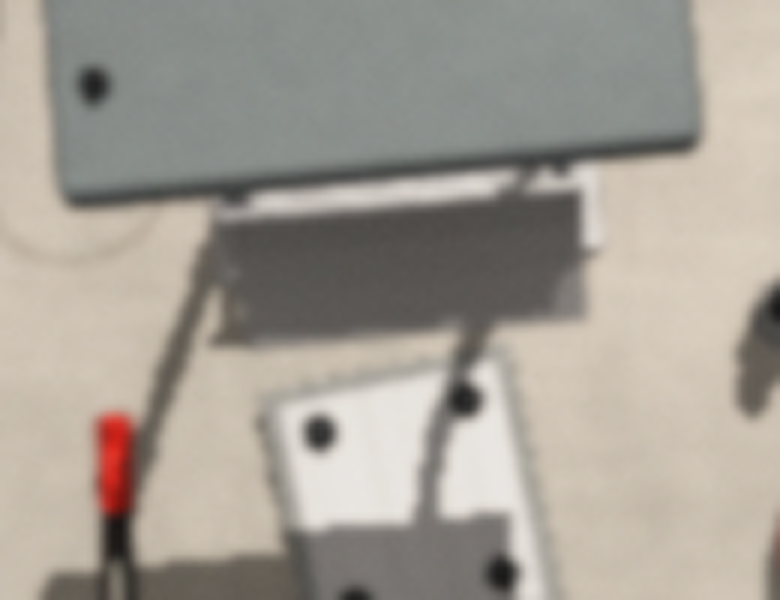

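The crop puts the toe line from about (215,345) to (585,318) and the feet at (320,433), (465,400), (503,573) and (355,595). So the stand yaw is about 0.11 and the panel yaw about 0.18. The push starts behind the near edge.

```bash
cat >> h.py <<'E'
TOE=np.array([.584,-.047,0]); YAW=.11
def T(x,y,z,tilt,yaw=YAW):
    """pose in stand frame; tilt (deg): tool tip forward, wrist to the robot"""
    p=TOE+R.from_euler('z',YAW).apply([x,y,z]); t=np.radians(tilt)
    zt=np.array([np.sin(t),0,-np.cos(t)]); yt=np.array([0,1,0.]); M=np.c_[np.cross(yt,zt),yt,zt]
    return p,R.from_euler('z',yaw)*R.from_matrix(M)
def plan(*ts):
    for t in ts:
        a,b=rel(*T(*t)); print(t,a.tolist(),b.tolist())
def where():
    s=ctrl.sense(); p=R.from_euler('z',-YAW).apply(np.array(s['position'])-TOE)
    print('t',round(s['time'],2),'stand',np.round(p,4),'F',np.round(s['ft_force'],1),'gap',round(s['finger_gap'],3))
E
python3 -c "
from h import *
plan((-.19,.004,.2,10),(-.185,.004,.06,10))"
```

```text
(-0.19, 0.004, 0.2, 10) [-0.727, 0.917, 0.045] [0.009, -0.111, 0.101]
(-0.185, 0.004, 0.06, 10) [-0.737, 0.916, 0.325] [0.009, -0.111, 0.101]
```

```bash
r='[[[-0.73,0.917,0.045],[0.009,-0.111,0.1]],[[-0.73,0.917,0.045],[0.009,-0.111,0.1]],[[-0.73,0.917,0.045],[0.009,-0.111,0.1]],[[-0.73,0.917,0.045],[0.009,-0.111,0.1]],[[-0.73,0.917,0.045],[0.009,-0.111,0.1]]]'; python3 -m pendant '[[[-0.73,0.917,0.045],[0.009,-0.111,0.1]],[[-0.73,0.917,0.045],[0.009,-0.111,0.1]],[[-0.73,0.917,0.045],[0.009,-0.111,0.1]],[[-0.73,0.917,0.045],[0.009,-0.111,0.1]],[[-0.73,0.917,0.045],[0.009,-0.111,0.1]]]' -0.15 10
python3 -c "
from h import *
where();plan((-.19,.004,.2,10),(-.185,.004,.06,10),(-.185,.004,.005,10))"
```

```text
time: 1.4
position: [0.2643, -0.3714, 0.2132]
tcp_rot: [-0.163, 2.962, 0.013]
ft_force: [1.6, -0.6, 0.4]
finger_gap: 0.0555
grasp_force: 0.0
t 1.4 stand [-0.3534 -0.2873  0.2132] F [ 1.6 -0.6  0.4] gap 0.056
(-0.19, 0.004, 0.2, 10) [-0.317, 0.583, 0.082] [-0.001, 0.001, 0.0]
(-0.185, 0.004, 0.06, 10) [-0.278, 0.583, 0.36] [-0.001, 0.001, 0.0]
(-0.185, 0.004, 0.005, 10) [-0.259, 0.583, 0.468] [-0.001, 0.001, 0.0]
```

```bash
python3 -m pendant '[[[-0.317,0.583,0.082],[0,0,0]],[[-0.317,0.583,0.082],[0,0,0]],[[-0.317,0.583,0.082],[0,0,0]],[[-0.317,0.583,0.082],[0,0,0]],[[-0.317,0.583,0.082],[0,0,0]]]'
python3 -c "
from h import *
where();plan((-.19,.004,.2,10),(-.185,.004,.06,10),(-.185,.004,.006,10))"
```

```text
time: 1.9
position: [0.3616, -0.1408, 0.204]
tcp_rot: [-0.165, 2.96, 0.014]
ft_force: [0.5, -0.3, 0.2]
finger_gap: 0.0503
grasp_force: 0.0
t 1.9 stand [-0.2313 -0.0688  0.204 ] F [ 0.5 -0.3  0.2] gap 0.05
(-0.19, 0.004, 0.2, 10) [-0.08, 0.145, 0.022] [-0.0, 0.002, 0.001]
(-0.185, 0.004, 0.06, 10) [-0.041, 0.146, 0.3] [-0.0, 0.002, 0.001]
(-0.185, 0.004, 0.006, 10) [-0.022, 0.146, 0.406] [-0.0, 0.002, 0.001]
```

```bash
python3 -m pendant '[[[-0.08,0.145,0.022],[0,0,0]],[[-0.08,0.145,0.022],[0,0,0]],[[-0.041,0.146,0.3],[0,0,0]],[[-0.041,0.146,0.3],[0,0,0]],[[-0.041,0.146,0.3],[0,0,0]]]'
python3 -m pendant '[[[0,0,0],[0,0,0]],[[0,0,0],[0,0,0]],[[0,0,0],[0,0,0]],[[0,0,0],[0,0,0]],[[0,0,0],[0,0,0]]]'
python3 -c "
from h import *
where();plan((-.185,.004,.006,10))
print([np.round(d['centre'],3) for d in ctrl.place_of('panel','top')[:1]]);snap('scene','scene1')"
```

```text
time: 2.4
position: [0.3989, -0.0643, 0.0579]
tcp_rot: [-0.167, 2.961, 0.015]
ft_force: [0.5, -1.0, -0.7]
finger_gap: 0.0503
grasp_force: 0.0
time: 2.9
position: [0.4002, -0.0648, 0.0609]
tcp_rot: [-0.165, 2.958, 0.015]
ft_force: [0.5, -0.1, 0.8]
finger_gap: 0.0501
grasp_force: 0.0
t 2.9 stand [-0.1846  0.0025  0.0609] F [ 0.5 -0.1  0.8] gap 0.05
(-0.185, 0.004, 0.006, 10) [0.02, 0.003, 0.108] [0.0, 0.003, 0.001]
[array([ 0.507, -0.052,  0.   ])]
```

View pics/scene1.png

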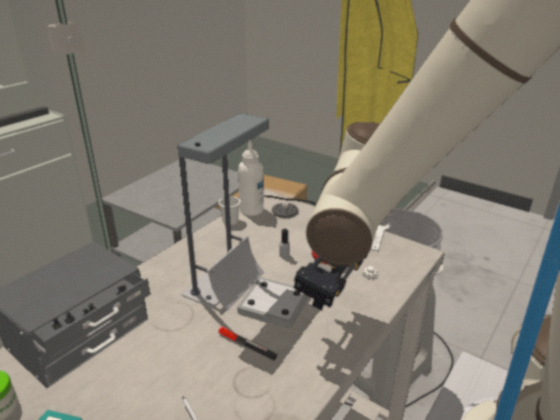

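The gripper hovers just behind the panel's near edge at (310,290), clear of everything. Next I descend.

```bash
python3 -m pendant '[[[0.01,0.003,0.05],[0,0,0]],[[0.02,0.003,0.09],[0,0,0]],[[0.02,0.003,0.108],[0,0,0]],[[0.02,0.003,0.108],[0,0,0]],[[0.02,0.003,0.108],[0,0,0]]]'
python3 -c "
from h import *
where();plan((-.165,.004,.006,10),(-.11,.004,.006,10),(-.10,.004,.006,10),(-.05,.004,.006,10),(-.025,.004,.006,10))"
```

```text
time: 3.5
position: [0.4003, -0.0642, 0.0076]
tcp_rot: [-0.166, 2.965, 0.021]
ft_force: [0.2, 0.4, -0.0]
finger_gap: 0.0499
grasp_force: 0.0
t 3.5 stand [-0.1845  0.003   0.0076] F [ 0.2  0.4 -0. ] gap 0.05
(-0.165, 0.004, 0.006, 10) [-0.038, 0.002, 0.01] [0.003, -0.001, 0.001]
(-0.11, 0.004, 0.006, 10) [-0.146, 0.002, 0.029] [0.003, -0.001, 0.001]
(-0.1, 0.004, 0.006, 10) [-0.166, 0.002, 0.032] [0.003, -0.001, 0.001]
(-0.05, 0.004, 0.006, 10) [-0.264, 0.001, 0.049] [0.003, -0.001, 0.001]
(-0.025, 0.004, 0.006, 10) [-0.314, 0.001, 0.058] [0.003, -0.001, 0.001]
```

```bash
python3 -m pendant '[[[-0.038,0.002,0.009],[0,0,0]],[[-0.065,0.002,0.013],[0,0,0]],[[-0.092,0.002,0.018],[0,0,0]],[[-0.119,0.002,0.023],[0,0,0]],[[-0.146,0.002,0.028],[0,0,0]]]'
python3 -c "
from h import *
where();plan((-.09,.004,.006,10),(-.07,.004,.006,10),(-.05,.004,.006,10),(-.04,.004,.006,10))
print([np.round(d['centre'],3) for d in ctrl.place_of('panel','top')[:1]])"
```

```text
time: 4.0
position: [0.4725, -0.0554, 0.0063]
tcp_rot: [-0.165, 2.968, 0.02]
ft_force: [-2.0, -0.1, 0.1]
finger_gap: 0.0503
grasp_force: 1.2
t 4.0 stand [-0.1117  0.0039  0.0063] F [-2.  -0.1  0.1] gap 0.05
(-0.09, 0.004, 0.006, 10) [-0.043, 0.0, 0.008] [0.003, -0.003, 0.001]
(-0.07, 0.004, 0.006, 10) [-0.082, 0.0, 0.015] [0.003, -0.003, 0.001]
(-0.05, 0.004, 0.006, 10) [-0.122, -0.0, 0.021] [0.003, -0.003, 0.001]
(-0.04, 0.004, 0.006, 10) [-0.141, -0.0, 0.025] [0.003, -0.003, 0.001]
[array([ 0.507, -0.052,  0.   ])]
```

```bash
python3 -m pendant '[[[-0.028,0,0.005],[0,0,0]],[[-0.056,0,0.01],[0,0,0]],[[-0.084,0,0.015],[0,0,0]],[[-0.112,0,0.02],[0,0,0]],[[-0.134,0,0.024],[0,0,0]]]'
python3 -c "
from h import *
where();plan((-.035,.004,.006,10),(-.03,.004,.006,10),(-.025,.004,.006,10))
im=snap('scene','scene2');cr=cv2.resize(im[190:350,160:400],None,fx=3,fy=3)[:,:,::-1];cv2.imwrite('pics/c2.png',cr)"
```

```text
time: 4.55
position: [0.5409, -0.0475, 0.0057]
tcp_rot: [-0.166, 2.967, 0.02]
ft_force: [-1.2, -0.6, -0.4]
finger_gap: 0.0499
grasp_force: 0.6
t 4.55 stand [-0.0429  0.0042  0.0057] F [-1.2 -0.6 -0.4] gap 0.05
(-0.035, 0.004, 0.006, 10) [-0.016, -0.0, 0.002] [0.003, -0.003, 0.001]
(-0.03, 0.004, 0.006, 10) [-0.026, -0.0, 0.004] [0.003, -0.003, 0.001]
(-0.025, 0.004, 0.006, 10) [-0.035, -0.0, 0.006] [0.003, -0.003, 0.001]
```

View pics/c2.png

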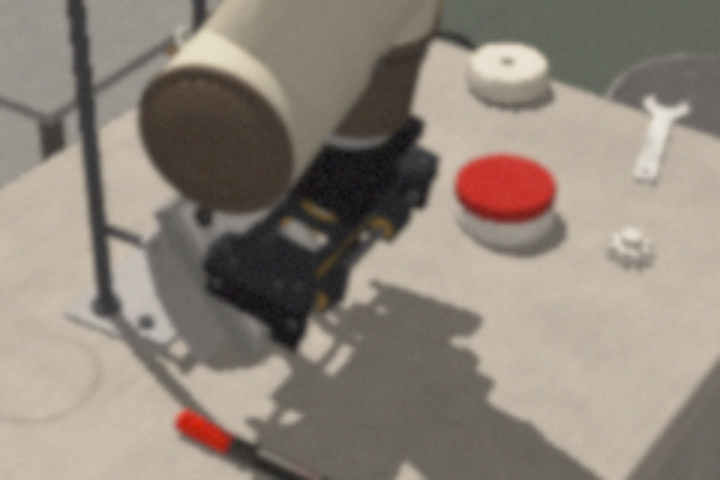

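The panel stands tilted against the backrest at about (190,250) in the crop, and the tin and knob are undisturbed. I edge it the last few centimetres with a bit more wrist tilt.

```bash
python3 -c "
from h import *
plan((-.034,.004,.0065,14),(-.026,.004,.0065,14))"
python3 -m pendant '[[[-0.008,0,0.001],[0,-0.02,0]],[[-0.016,0,0.001],[0,-0.04,0]],[[-0.022,0,0.002],[0,-0.04,0]],[[-0.029,0,0.003],[0,-0.04,0]],[[-0.029,0,0.003],[0,-0.04,0]]]'
python3 -c "
from h import *
where(); 
s=ctrl.sense();print(s['wrist_torque'])
ctrl.get_image('top');print([(np.round(d['centre'],3),d['confidence']) for d in ctrl.place_of('panel','top')[:1]])
ctrl.get_image('scene');print([(np.round(d['centre'],3),d['confidence']) for d in ctrl.place_of('panel','scene')[:1]])"
```

```text
(-0.034, 0.004, 0.0065, 14) [-0.012, -0.001, 0.001] [0.003, -0.045, 0.001]
(-0.026, 0.004, 0.0065, 14) [-0.028, -0.001, 0.004] [0.003, -0.045, 0.001]
time: 5.1
position: [0.5564, -0.0456, 0.0068]
tcp_rot: [-0.162, 2.903, 0.026]
ft_force: [-0.8, -1.2, 1.5]
finger_gap: 0.05
grasp_force: 0.5
t 5.1 stand [-0.0272  0.0044  0.0068] F [-0.8 -1.2  1.5] gap 0.05
[-0.15615529  0.7310547   0.05025919]
[(array([ 0.586, -0.047,  0.333]), 0.6)]
[(array([ 0.614, -0.046,  0.053]), 0.75)]
```

```bash
python3 -m pendant '[[[-0.004,0,0.001],[0,0,0]],[[-0.008,0,0.002],[0,0,0]],[[-0.008,0,0.002],[0,0,0]],[[-0.008,0,0.002],[0,0,0]],[[-0.008,0,0.002],[0,0,0]]]'
python3 -c "
from h import *
where()
ctrl.get_image('scene');print([(np.round(d['centre'],3),d['confidence']) for d in ctrl.place_of('panel','scene')[:1]])
plan((-.04,.004,.008,14),(-.09,.004,.015,18),(-.13,.004,.1,25),(-.13,.004,.2,30))"
```

```text
time: 5.8
position: [0.5593, -0.0455, 0.0062]
tcp_rot: [-0.162, 2.904, 0.025]
ft_force: [-1.8, -0.3, 0.5]
finger_gap: 0.0504
grasp_force: 1.0
t 5.8 stand [-0.0244  0.0042  0.0062] F [-1.8 -0.3  0.5] gap 0.05
[(array([ 0.614, -0.05 ,  0.054]), 0.86)]
(-0.04, 0.004, 0.008, 14) [0.03, -0.0, -0.011] [0.003, -0.007, 0.001]
(-0.09, 0.004, 0.015, 18) [0.124, -0.0, -0.047] [0.003, -0.052, 0.0]
(-0.13, 0.004, 0.1, 25) [0.162, 0.001, -0.231] [0.003, -0.129, 0.0]
(-0.13, 0.004, 0.2, 30) [0.116, 0.002, -0.426] [0.003, -0.185, 0.0]
```

Now withdraw slowly and see whether it stays leaning.

```bash
python3 -m pendant '[[[0.006,0,-0.002],[0,0,0]],[[0.014,0,-0.005],[0,0,0]],[[0.024,0,-0.009],[0,-0.005,0]],[[0.036,0,-0.014],[0,-0.01,0]],[[0.05,0,-0.02],[0,-0.02,0]]]'
python3 -c "
from h import *
where()
ctrl.get_image('scene');print([(np.round(d['centre'],3),d['confidence']) for d in ctrl.place_of('panel','scene')[:1]])
plan((-.09,.004,.02,18),(-.13,.004,.1,25),(-.13,.004,.2,30))"
```

```text
time: 6.4
position: [0.533, -0.0482, 0.0105]
tcp_rot: [-0.16, 2.871, 0.028]
ft_force: [-0.6, -0.5, 0.7]
finger_gap: 0.0504
grasp_force: 0.0
t 6.4 stand [-0.0508  0.0044  0.0105] F [-0.6 -0.5  0.7] gap 0.05
[(array([ 0.612, -0.044,  0.055]), 0.92)]
(-0.09, 0.004, 0.02, 18) [0.065, 0.0, -0.038] [0.003, -0.033, 0.0]
(-0.13, 0.004, 0.1, 25) [0.101, 0.001, -0.214] [0.003, -0.111, 0.0]
(-0.13, 0.004, 0.2, 30) [0.049, 0.002, -0.407] [0.003, -0.166, 0.0]
```

```bash
python3 -m pendant '[[[0.065,0,-0.038],[0,-0.033,0]],[[0.1,0,-0.1],[0,-0.07,0]],[[0.101,0,-0.2],[0,-0.11,0]],[[0.075,0,-0.3],[0,-0.14,0]],[[0.049,0.002,-0.4],[0,-0.166,0]]]'
python3 -c "
from h import *
where()
ctrl.get_image('top')
im=snap('scene','scene3');cr=cv2.resize(im[190:350,160:400],None,fx=3,fy=3)[:,:,::-1];cv2.imwrite('pics/c3.png',cr)
for c in ['scene','top']:
  for t in ['panel','rest_top']:
    print(c,t,[(np.round(d['centre'],3),d['confidence']) for d in ctrl.place_of(t,c)[:1]])
    print(c,t,[(np.round(d['centre'],3),d['confidence']) for d in ctrl.recognise(t,c)[:1]])
"
```

```text
time: 7.0
position: [0.4513, -0.059, 0.1934]
tcp_rot: [-0.151, 2.621, 0.037]
ft_force: [1.2, -1.4, -1.0]
finger_gap: 0.0498
grasp_force: 0.0
t 7.0 stand [-0.1332  0.0026  0.1934] F [ 1.2 -1.4 -1. ] gap 0.05
scene panel [(array([ 0.611, -0.045,  0.055]), 0.7)]
scene panel [(array([ 0.603, -0.036,  0.065]), 0.63)]
scene rest_top [(array([ 0.584, -0.047,  0.338]), 0.71)]
scene rest_top [(array([0.624, 0.016, 0.343]), 0.96)]
top panel [(array([ 0.607, -0.043,  0.052]), 0.63)]
top panel [(array([ 0.599, -0.048,  0.074]), 0.96)]
top rest_top []
top rest_top []
```

View pics/c3.png

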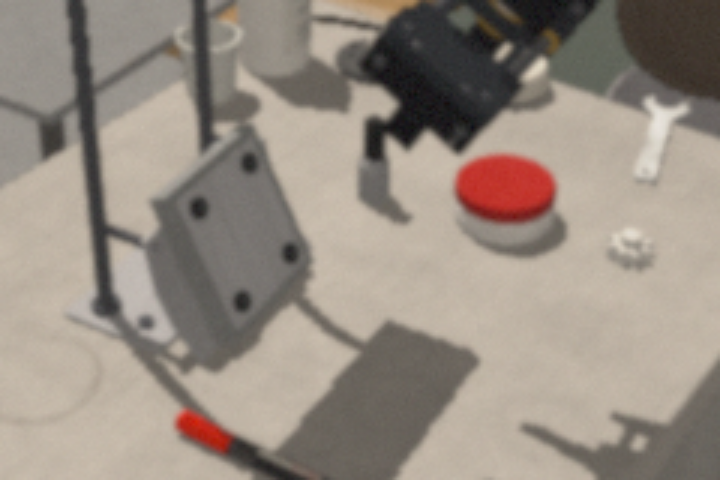

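The panel leans on the backrest at about (235,240) in the crop with its feet towards the robot. The pose estimate gives about 63° and nothing else has moved. Next I hook behind the top edge, tool leaning 45°.

```bash
python3 -c "
from h import *
plan((-.06,-.001,.2,45),(.007,-.001,.182,45),(.085,-.001,.102,45))"
```

```text
(-0.06, -0.001, 0.2, 45) [-0.121, -0.01, 0.058] [0.003, -0.168, -0.001]
(0.007, -0.001, 0.182, 45) [-0.22, -0.011, 0.156] [0.003, -0.168, -0.001]
(0.085, -0.001, 0.102, 45) [-0.275, -0.012, 0.372] [0.003, -0.168, -0.001]
```

```bash
python3 -m pendant '[[[-0.06,-0.005,0.029],[0,-0.084,0]],[[-0.121,-0.01,0.058],[0.003,-0.168,0]],[[-0.17,-0.01,0.107],[0.003,-0.168,0]],[[-0.22,-0.011,0.156],[0.003,-0.168,0]],[[-0.22,-0.011,0.156],[0.003,-0.168,0]]]'
python3 -c "
from h import *
where();plan((.007,-.001,.182,45),(.085,-.001,.102,45))
im=snap('scene','scene4');cr=cv2.resize(im[90:350,160:400],None,fx=2.3,fy=2.3)[:,:,::-1];cv2.imwrite('pics/c4.png',cr)"
```

```text
time: 8.0
position: [0.5634, -0.0796, 0.1851]
tcp_rot: [-0.149, 2.355, 0.108]
ft_force: [-0.8, -1.2, -0.4]
finger_gap: 0.0502
grasp_force: 0.0
t 8.0 stand [-0.024  -0.0301  0.1851] F [-0.8 -1.2 -0.4] gap 0.05
(0.007, -0.001, 0.182, 45) [-0.039, 0.056, 0.051] [0.029, -0.001, -0.002]
(0.085, -0.001, 0.102, 45) [-0.037, 0.046, 0.274] [0.029, -0.001, -0.002]
```

View pics/c4.png

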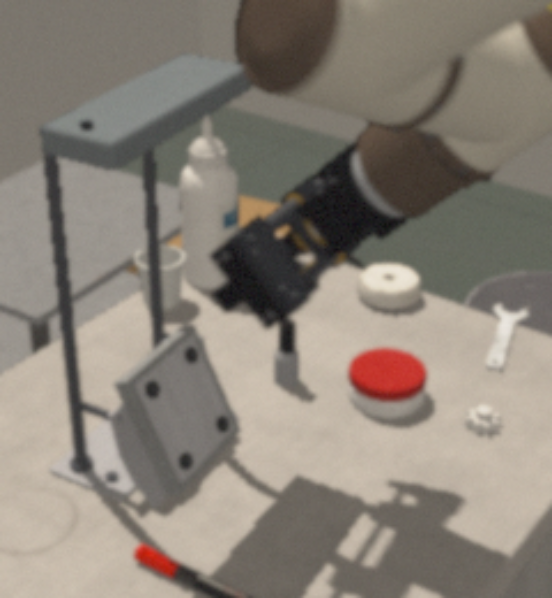

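The gripper is above and in front of the panel (tip at about (250,290)), but 30 mm right of the plan. I hold and check the joints.

```bash
python3 -m pendant '[[[0,0,0],[0,0,0]],[[0,0,0],[0,0,0]],[[0,0,0],[0,0,0]],[[0,0,0],[0,0,0]],[[0,0,0],[0,0,0]]]'
python3 -c "
from h import *
where();print(np.round(ctrl.sense()['qpos'],3));plan((.007,-.001,.182,45),(.085,-.001,.102,45))"
```

```text
time: 8.55
position: [0.5631, -0.0792, 0.1869]
tcp_rot: [-0.151, 2.354, 0.108]
ft_force: [0.7, 0.0, -0.3]
finger_gap: 0.0501
grasp_force: 0.0
t 8.55 stand [-0.0243 -0.0297  0.1869] F [ 0.7  0.  -0.3] gap 0.05
[ 0.061  0.097 -0.553 -0.529 -0.16  -1.014]
(0.007, -0.001, 0.182, 45) [-0.037, 0.055, 0.054] [0.029, -0.0, -0.001]
(0.085, -0.001, 0.102, 45) [-0.035, 0.045, 0.277] [0.029, -0.0, -0.001]
```

Joint 5 is at its limit (-0.16), so the lean has to be smaller. I re-pose at about 33° and fit a planar arm model for reach.

```bash
python3 -c "
from h import *
plan((-.02,-.001,.19,33))"
python3 -m pendant '[[[-0.03,0.058,-0.01],[0.02,0.07,0]],[[-0.03,0.058,-0.01],[0.026,0.13,0]],[[-0.03,0.058,-0.01],[0.026,0.13,0]],[[-0.03,0.058,-0.01],[0.026,0.13,0]],[[-0.03,0.058,-0.01],[0.026,0.13,0]]]'
python3 - <<'E'
from h import *
where(); s=ctrl.sense(); print(np.round(s['qpos'],3))
# planar fit
S=[([-1.043,.385,.008,0,-1.194],[.166,-.603,.223]),([.061,.097,-.553,-.529,-.16],[.5631,-.0792,.1869]),(s['qpos'],s['position'])]
A=[];b=[]
for q,p in S:
    q1,q2,q3,q4,q5=q[:5]; be=q2-q3; c,sn=np.cos,np.sin
    # tool axis pitch in the plane; q5 about wrist axis rolled by q4
    tr=c(be)*c(q5)+sn(be)*sn(q5)*c(q4); tz=-sn(be)*c(q5)+c(be)*sn(q5)*c(q4)
    r=p[0]*c(q1)+p[1]*sn(q1)
    A+=[[0,sn(q2),sn(be),c(be),tr],[1,c(q2),c(be),-sn(be),tz]]; b+=[r,p[2]]
    print('r',round(r,4),'axis',round(tr,3),round(tz,3))
x,res,rk,sv=np.linalg.lstsq(np.array(A),np.array(b),rcond=None); print('h L1 off L2 L3',x,rk,sv,np.array(A)@x-b)
plan((-.02,-.001,.19,33))
E
```

```text
(-0.02, -0.001, 0.19, 33) [-0.01, 0.057, 0.004] [0.029, 0.133, 0.002]
time: 9.05
position: [0.5673, -0.0485, 0.2031]
tcp_rot: [-0.154, 2.556, 0.045]
ft_force: [-0.1, -0.0, -0.3]
finger_gap: 0.0501
grasp_force: 0.0
t 9.05 stand [-0.0168  0.0003  0.2031] F [-0.1 -0.  -0.3] gap 0.05
[ 0.222  0.079 -0.689  0.249 -0.23  -1.898]
r 0.6045 axis -0.0 -1.0
r 0.5572 axis 0.703 -0.707
r 0.5427 axis 0.547 -0.835
h L1 off L2 L3 [-0.81977724  0.84766293  0.45954463  0.1280234   0.1228084 ] 5 [3.31813435 1.888986   0.597658   0.22993147 0.04507869] [ 0.00198286  0.00016971 -0.00880783  0.03853948  0.00231842 -0.03870919]
(-0.02, -0.001, 0.19, 33) [0.02, -0.003, 0.018] [0.003, 0.004, 0.006]
```

```bash
python3 -c "
from h import *
plan((.025,-.001,.182,33))"
python3 -m pendant '[[[-0.024,-0.003,0.03],[0,0,0]],[[-0.048,-0.003,0.078],[0,0,0]],[[-0.048,-0.003,0.078],[0,0,0]],[[-0.048,-0.003,0.078],[0,0,0]],[[-0.048,-0.003,0.078],[0,0,0]]]'
python3 -c "
from h import *
where();print(np.round(ctrl.sense()['qpos'],3));plan((.025,-.001,.182,33),(.079,-.001,.098,33))"
```

```text
(0.025, -0.001, 0.182, 33) [-0.047, -0.003, 0.081] [0.003, 0.004, 0.006]
time: 9.55
position: [0.6073, -0.0472, 0.1824]
tcp_rot: [-0.146, 2.558, 0.047]
ft_force: [-0.1, -0.2, 0.1]
finger_gap: 0.0499
grasp_force: 0.0
t 9.55 stand [ 0.0231 -0.0028  0.1824] F [-0.1 -0.2  0.1] gap 0.05
[ 0.203  0.175 -0.636  0.254 -0.187 -1.896]
(0.025, -0.001, 0.182, 33) [-0.003, 0.004, 0.003] [0.003, 0.003, 0.002]
(0.079, -0.001, 0.098, 33) [-0.001, 0.003, 0.202] [0.003, 0.003, 0.002]
```

Joint 5 nears its limit again as the arm extends. If I yaw the tool slightly right, so q4 swings positive, it can lean about 36–38° without hitting that limit. I also close the fingers for a single central contact.

```bash
python3 -c "
from h import *
plan((.02,-.003,.185,37,0.0))"
```

```text
(0.02, -0.003, 0.185, 37, 0.0) [0.002, -0.0, -0.008] [0.043, -0.042, 0.059]
```

```bash
python3 -m pendant '[[[0.002,0,-0.008],[0.02,0,0.03]],[[0.002,0,-0.008],[0.043,-0.02,0.059]],[[0.002,0,-0.008],[0.043,-0.042,0.059]],[[0.002,0,-0.008],[0.043,-0.042,0.059]],[[0.002,0,-0.008],[0.043,-0.042,0.059]]]' 1 5
python3 -c "
from h import *
where();s=ctrl.sense();print(np.round(s['qpos'],3));plan((.02,-.003,.185,37,0),(.077,-.002,.104,37,0))"
```

```text
time: 10.05
position: [0.6091, -0.0567, 0.2089]
tcp_rot: [-0.011, 2.536, 0.033]
ft_force: [0.5, -0.1, 0.5]
finger_gap: 0.018
grasp_force: 0.0
t 10.05 stand [ 0.0239 -0.0124  0.2089] F [ 0.5 -0.1  0.5] gap 0.018
[ 0.179  0.134 -0.693  0.49  -0.161 -2.202]
(0.02, -0.003, 0.185, 37, 0) [0.035, 0.017, 0.034] [0.017, -0.026, -0.0]
(0.077, -0.002, 0.104, 37, 0) [0.034, 0.026, 0.232] [0.017, -0.026, -0.0]
```

```bash
python3 -c "
from h import *
p=np.array([.5631,-.0792,.1869]);r=R.from_rotvec([-.151,2.354,.108])
for s in [0,.07,.1,.15,.2,.25,.3,.35,.4]:
  P=[p+r.apply([dx,dy,-s]) for dx,dy in [(0,0),(.04,0),(-.04,0),(0,.095),(0,-.095)]]
  print(s,np.round((proj('scene',P)-[160,90])*2.3).astype(int).tolist())
q=ctrl.sense();print(np.round(R.from_rotvec(q['tcp_rot']).apply([0,0,1]),3))"
```

```text
0 [[235, 286], [262, 322], [207, 249], [176, 334], [285, 244]]
0.07 [[286, 248], [315, 286], [257, 210], [229, 296], [335, 208]]
0.1 [[310, 231], [339, 270], [280, 192], [254, 278], [357, 191]]
0.15 [[351, 201], [382, 241], [321, 161], [297, 247], [397, 162]]
0.2 [[396, 169], [427, 210], [364, 127], [343, 214], [440, 131]]
0.25 [[444, 134], [476, 177], [411, 90], [394, 177], [485, 98]]
0.3 [[496, 96], [529, 141], [462, 51], [449, 138], [534, 62]]
0.35 [[552, 55], [587, 102], [517, 8], [509, 94], [587, 23]]
0.4 [[613, 11], [649, 60], [576, -38], [575, 47], [643, -18]]
[ 0.569  0.026 -0.822]
```

```bash
cat > kin.py <<'E'
from h import *
from scipy.optimize import least_squares
S=[([-1.043,.385,.008,0,-1.194],[.166,-.603,.223]),([.061,.097,-.553,-.529,-.16],[.5631,-.0792,.1869]),
([.222,.079,-.689,.249,-.23],[.5673,-.0485,.2031]),([.203,.175,-.636,.254,-.187],[.6073,-.0472,.1824]),([.179,.134,-.693,.49,-.161],[.6091,-.0567,.2089])]
def cols(q):
    q1,q2,q3,q4,q5=q[:5]; be=q2-q3; c,s=np.cos,np.sin
    f=np.array([c(be),0,-s(be)]);u=np.array([s(be),0,c(be)]);l=np.array([0,1,0.])
    t=c(q5)*f+s(q5)*(c(q4)*u+s(q4)*l); w=c(q4)*l-s(q4)*u
    M=np.c_[[0,0,1],[s(q2),0,c(q2)],u,f,t,w,l]
    return R.from_euler('z',q1).as_matrix()@M, R.from_euler('z',q1).apply(t)
A=np.vstack([cols(q)[0] for q,_ in S]); b=np.hstack([p for _,p in S])
X=np.linalg.lstsq(np.vstack([A,1e-3*np.eye(7)]),np.r_[b,np.zeros(7)],rcond=None)[0]
def fk(q): M,t=cols(q); return M@X,t
lo=np.array([-3.14,-1.21,-1.07,-3.16,-2.99]);hi=np.array([3.14,2.06,1.41,2.05,-.16])
def ik(x,y,z,tilt,yaw,q0):
    p,r=T(x,y,z,tilt,yaw); a=r.apply([0,0,1])
    f=lambda q:np.r_[(fk(q)[0]-p)*10,fk(q)[1]-a]
    o=least_squares(f,np.clip(q0,lo+1e-3,hi-1e-3),bounds=(lo,hi)); return o.x,np.abs(o.fun).max()
E
python3 - <<'E'
from kin import *
print('h L1 off L2 L3 e d',X.round(3),'res',np.abs(A@X-b).max().round(4))
for yaw in [.11,.05,0,-.05,-.1,.2,.25,.3,.35]:
  for tilt in [32,35,38,42,48,54]:
    best=[]
    for q0 in ([.18,.2,-.6,.3,-.3],[.18,.2,-.6,1.5,-.3],[.18,.2,-.6,-2.8,-.3],[.18,.2,-.6,-1.5,-.3]):
      q,e=ik(.078,-.002,.102,tilt,yaw,q0); best.append((e,q))
    e,q=min(best,key=lambda k:k[0])
    if e<.01: print(yaw,tilt,q.round(2),round(e,4))
E
```

```text
h L1 off L2 L3 e d [ 0.162  0.564  0.     0.423  0.306 -0.159 -0.   ] res 0.0004
0.11 54 [-0.27  0.39 -0.36 -1.85 -0.31] 0.0
0.05 54 [-0.29  0.39 -0.39 -2.   -0.3 ] 0.0
0 54 [-0.31  0.4  -0.43 -2.16 -0.3 ] 0.0
-0.05 54 [-0.34  0.4  -0.48 -2.35 -0.33] 0.0
-0.1 54 [-0.36  0.41 -0.54 -2.54 -0.37] 0.0
0.2 32 [ 0.18  0.38 -0.46 -0.08 -0.17] 0.0
0.2 48 [-0.06  0.37 -0.3  -1.2  -0.21] 0.0
0.2 54 [-0.26  0.4  -0.33 -1.7  -0.37] 0.0
0.25 32 [ 0.15  0.39 -0.4  -0.22 -0.24] 0.0
0.25 35 [ 0.14  0.38 -0.39 -0.33 -0.2 ] 0.0
0.25 38 [ 0.12  0.38 -0.37 -0.48 -0.18] 0.0
0.25 42 [ 0.06  0.38 -0.33 -0.75 -0.19] 0.0
0.25 48 [-0.09  0.38 -0.29 -1.21 -0.27] 0.0
0.25 54 [-0.26  0.4  -0.32 -1.63 -0.41] 0.0
0.3 32 [ 0.13  0.39 -0.35 -0.32 -0.29] 0.0
0.3 35 [ 0.11  0.38 -0.35 -0.44 -0.26] 0.0
0.3 38 [ 0.08  0.38 -0.33 -0.58 -0.25] 0.0
0.3 42 [ 0.02  0.38 -0.3  -0.82 -0.26] 0.0
0.3 48 [-0.12  0.39 -0.27 -1.22 -0.33] 0.0
0.3 54 [-0.26  0.41 -0.3  -1.58 -0.45] 0.0
0.35 32 [ 0.1   0.39 -0.31 -0.4  -0.34] 0.0
0.35 35 [ 0.08  0.39 -0.31 -0.51 -0.32] 0.0
0.35 38 [ 0.05  0.39 -0.3  -0.65 -0.31] 0.0
0.35 42 [-0.01  0.39 -0.28 -0.86 -0.32] 0.0
0.35 48 [-0.14  0.39 -0.26 -1.21 -0.38] 0.0
0.35 54 [-0.27  0.42 -0.29 -1.53 -0.49] 0.0
```

Run:
```python
from kin import *
q=ctrl.sense()['qpos'][:5]
for w in [(-.03,-.003,.21,30,.05),(-.03,-.003,.2,30,.15),(-.03,-.003,.2,30,.25),(-.03,-.002,.19,38,.25),(.022,-.002,.173,38,.25),(.05,-.002,.137,38,.25),(.077,-.002,.102,38,.25),(.04,-.002,.105,38,.25),(0,-.002,.11,38,.25),(-.03,-.002,.11,38,.25)]:
    q,e=ik(*w,q); print(w,q.round(2),round(e,4))
plan((-.03,-.003,.21,30,.05),(-.03,-.003,.2,30,.15),(-.03,-.003,.2,30,.25))
```

```text
(-0.03, -0.003, 0.21, 30, 0.05) [ 0.24  0.06 -0.68  0.29 -0.33] 0.0
(-0.03, -0.003, 0.2, 30, 0.15) [ 0.21  0.08 -0.61  0.09 -0.36] 0.0
(-0.03, -0.003, 0.2, 30, 0.25) [ 0.17  0.09 -0.53 -0.09 -0.43] 0.0
(-0.03, -0.002, 0.19, 38, 0.25) [ 0.16  0.08 -0.59 -0.24 -0.25] 0.0
(0.022, -0.002, 0.173, 38, 0.25) [ 0.15  0.19 -0.5  -0.28 -0.23] 0.0
(0.05, -0.002, 0.137, 38, 0.25) [ 0.13  0.29 -0.44 -0.38 -0.2 ] 0.0
(0.077, -0.002, 0.102, 38, 0.25) [ 0.12  0.38 -0.38 -0.48 -0.18] 0.0
(0.04, -0.002, 0.105, 38, 0.25) [ 0.11  0.32 -0.44 -0.53 -0.17] 0.0
(0, -0.002, 0.11, 38, 0.25) [ 0.1   0.26 -0.51 -0.57 -0.17] 0.0
(-0.03, -0.002, 0.11, 38, 0.25) [ 0.09  0.22 -0.55 -0.62 -0.17] 0.0
(-0.03, -0.003, 0.21, 30, 0.05) [0.089, 0.009, -0.064] [-0.0, 0.052, -0.026]
(-0.03, -0.003, 0.2, 30, 0.15) [0.1, 0.008, -0.047] [-0.034, 0.053, -0.08]
(-0.03, -0.003, 0.2, 30, 0.25) [0.1, 0.008, -0.047] [-0.068, 0.053, -0.133]
```

```bash
python3 -m pendant '[[[0.089,0.009,-0.05],[0,0.052,-0.026]],[[0.1,0.008,-0.047],[-0.034,0.053,-0.08]],[[0.1,0.008,-0.047],[-0.07,0.053,-0.14]],[[0.1,0.008,-0.047],[-0.07,0.053,-0.14]],[[0.1,0.008,-0.047],[-0.07,0.053,-0.14]]]'
python3 -c "
from kin import *
where();s=ctrl.sense();print(np.round(s['qpos'],3));plan((-.03,-.002,.19,38,.26),(.022,-.002,.173,38,.26),(.077,-.002,.102,38,.26))"
```

```text
time: 10.55
position: [0.5558, -0.0535, 0.2]
tcp_rot: [-0.339, 2.598, 0.087]
ft_force: [0.7, -0.7, 0.4]
finger_gap: 0.0004
grasp_force: 0.0
t 10.55 stand [-0.0288 -0.0033  0.2   ] F [ 0.7 -0.7  0.4] gap 0.0
[ 0.169  0.092 -0.527 -0.102 -0.431 -1.399]
(-0.03, -0.002, 0.19, 38, 0.26) [0.012, 0.003, 0.016] [-0.002, -0.088, 0.0]
(0.022, -0.002, 0.173, 38, 0.26) [-0.06, -0.012, 0.097] [-0.002, -0.088, 0.0]
(0.077, -0.002, 0.102, 38, 0.26) [-0.083, -0.028, 0.275] [-0.002, -0.088, 0.0]
```

```bash
python3 -m pendant '[[[0.012,0.003,0.016],[0,-0.044,0]],[[-0.024,-0.005,0.056],[0,-0.088,0]],[[-0.06,-0.012,0.097],[0,-0.088,0]],[[-0.06,-0.012,0.097],[0,-0.088,0]],[[-0.06,-0.012,0.097],[0,-0.088,0]]]'
python3 -c "
from kin import *
where();s=ctrl.sense();print(np.round(s['qpos'],3));plan((.022,-.002,.173,38,.26),(.077,-.002,.102,38,.26))
ctrl.get_image('scene');print([(np.round(d['centre'],3),d['confidence']) for d in ctrl.place_of('panel','scene')[:1]])"
```

```text
time: 11.05
position: [0.6044, -0.0463, 0.1711]
tcp_rot: [-0.323, 2.465, 0.106]
ft_force: [-0.4, 0.2, -0.1]
finger_gap: 0.0005
grasp_force: 0.0
t 11.05 stand [ 0.0204 -0.0015  0.1711] F [-0.4  0.2 -0.1] gap 0.001
[ 0.143  0.191 -0.492 -0.291 -0.242 -1.194]
(0.022, -0.002, 0.173, 38, 0.26) [-0.005, -0.001, -0.001] [-0.002, -0.003, 0.001]
(0.077, -0.002, 0.102, 38, 0.26) [-0.004, -0.017, 0.178] [-0.002, -0.003, 0.001]
[(array([ 0.615, -0.048,  0.058]), 0.67)]
```

```bash
python3 -m pendant '[[[-0.009,-0.005,0.04],[0,0,0]],[[-0.009,-0.009,0.08],[0,0,0]],[[-0.009,-0.013,0.12],[0,0,0]],[[-0.009,-0.013,0.12],[0,0,0]],[[-0.009,-0.013,0.12],[0,0,0]]]'
python3 -c "
from kin import *
where();s=ctrl.sense();print(np.round(s['qpos'],3));plan((.079,-.002,.102,38,.26))
im=snap('scene','scene5');cr=cv2.resize(im[90:330,160:400],None,fx=2.5,fy=2.5)[:,:,::-1];cv2.imwrite('pics/c5.png',cr)"
```

```text
time: 11.65
position: [0.645, -0.0425, 0.1278]
tcp_rot: [-0.324, 2.463, 0.106]
ft_force: [-0.3, 1.2, 0.2]
finger_gap: 0.0004
grasp_force: 0.0
t 11.65 stand [ 0.0612 -0.0022  0.1278] F [-0.3  1.2  0.2] gap 0.0
[ 0.124  0.316 -0.411 -0.408 -0.204 -1.06 ]
(0.079, -0.002, 0.102, 38, 0.26) [0.004, -0.005, 0.063] [-0.002, -0.002, 0.002]
```

View pics/c5.png

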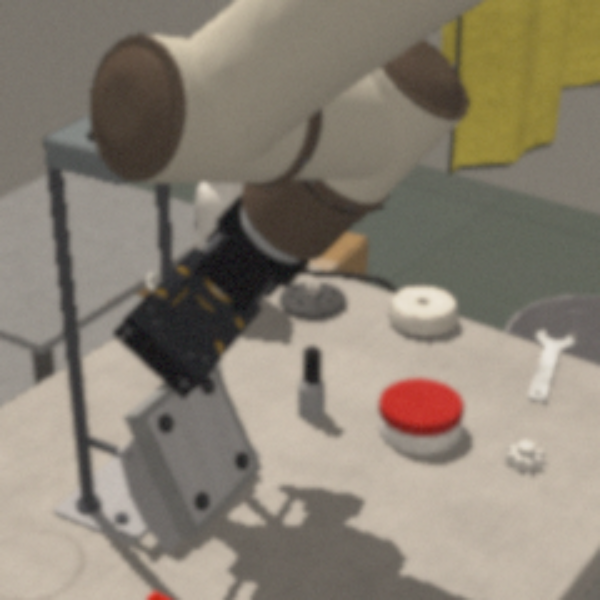

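The gripper at about (190,330) reaches over the panel's top edge with its fingers going behind. It touches neither lamp nor posts. I continue down the last 30 mm.

```bash
python3 -m pendant '[[[0.001,-0.001,0.02],[0,0,0]],[[0.003,-0.003,0.04],[0,0,0]],[[0.004,-0.005,0.063],[0,0,0]],[[0.004,-0.005,0.063],[0,0,0]],[[0.004,-0.005,0.063],[0,0,0]]]'
python3 -c "
from kin import *
where();s=ctrl.sense();q=s['qpos'];print(np.round(q,3))
for w in [(.055,-.002,.103,37,.26),(.03,-.002,.107,35,.26),(.01,-.002,.11,34,.26),(-.01,-.002,.112,33,.26),(-.03,-.002,.112,33,.26)]:
    q,e=ik(*w,q[:5]); print(q.round(2),round(e,4)); plan(w)"
```

```text
time: 12.2
position: [0.6634, -0.0403, 0.1017]
tcp_rot: [-0.324, 2.462, 0.106]
ft_force: [-0.4, 0.1, -0.2]
finger_gap: 0.0007
grasp_force: 0.0
t 12.2 stand [ 0.0796 -0.0021  0.1017] F [-0.4  0.1 -0.2] gap 0.001
[ 0.112  0.38  -0.367 -0.486 -0.189 -0.973]
[ 0.11  0.35 -0.41 -0.48 -0.19] 0.0
(0.055, -0.002, 0.103, 37, 0.26) [0.037, 0.007, -0.032] [-0.002, 0.01, 0.002]
[ 0.13  0.31 -0.47 -0.39 -0.2 ] 0.0
(0.03, -0.002, 0.107, 35, 0.26) [0.071, 0.015, -0.069] [-0.002, 0.032, 0.002]
[ 0.14  0.28 -0.52 -0.35 -0.2 ] 0.0
(0.01, -0.002, 0.11, 34, 0.26) [0.098, 0.021, -0.098] [-0.002, 0.043, 0.002]
[ 0.15  0.25 -0.56 -0.32 -0.2 ] 0.0
(-0.01, -0.002, 0.112, 33, 0.26) [0.127, 0.027, -0.125] [-0.002, 0.054, 0.002]
[ 0.15  0.22 -0.59 -0.33 -0.19] 0.0
(-0.03, -0.002, 0.112, 33, 0.26) [0.158, 0.033, -0.149] [-0.002, 0.054, 0.002]
```

```bash
python3 -m pendant '[[[0.014,0.003,-0.012],[0,0.004,0]],[[0.028,0.006,-0.024],[0,0.008,0]],[[0.042,0.009,-0.038],[0,0.014,0]],[[0.056,0.012,-0.053],[0,0.023,0]],[[0.07,0.015,-0.068],[0,0.032,0]]]'
python3 -c "
from kin import *
where();s=ctrl.sense();print(np.round(s['qpos'],3))
plan((.01,-.002,.11,34,.26),(-.01,-.002,.112,33,.26),(-.03,-.002,.112,33,.26))
ctrl.get_image('scene');print([(np.round(d['centre'],3),d['confidence']) for d in ctrl.place_of('panel','scene')[:1]])"
```

```text
time: 12.7
position: [0.6149, -0.0457, 0.1091]
tcp_rot: [-0.331, 2.509, 0.098]
ft_force: [0.8, -0.8, 3.2]
finger_gap: 0.0004
grasp_force: 2.2
t 12.7 stand [ 0.0309 -0.0021  0.1091] F [ 0.8 -0.8  3.2] gap 0.0
[ 0.135  0.307 -0.478 -0.375 -0.188 -1.096]
(0.01, -0.002, 0.11, 34, 0.26) [0.033, 0.006, -0.025] [-0.002, 0.013, 0.002]
(-0.01, -0.002, 0.112, 33, 0.26) [0.063, 0.012, -0.051] [-0.003, 0.024, 0.002]
(-0.03, -0.002, 0.112, 33, 0.26) [0.095, 0.018, -0.074] [-0.003, 0.024, 0.002]
[(array([ 0.592, -0.052,  0.062]), 0.75)]
```

The panel is nearly upright and following. I continue the pull.

```bash
python3 -m pendant '[[[0.016,0.003,-0.013],[0,0.006,0]],[[0.033,0.006,-0.026],[0,0.012,0]],[[0.05,0.009,-0.04],[0,0.018,0]],[[0.064,0.012,-0.052],[0,0.024,0]],[[0.08,0.015,-0.063],[0,0.024,0]]]'
python3 -c "
from kin import *
where();s=ctrl.sense();print(np.round(s['qpos'],3))
plan((-.04,-.002,.113,33,.26),(-.06,-.002,.113,33,.26))
im=snap('scene','scene6');print([(np.round(d['centre'],3),d['confidence']) for d in ctrl.place_of('panel','scene')[:1]])
cr=cv2.resize(im[90:330,160:400],None,fx=2.5,fy=2.5)[:,:,::-1];cv2.imwrite('pics/c6.png',cr)"
```

```text
time: 13.3
position: [0.5615, -0.0513, 0.1088]
tcp_rot: [-0.336, 2.552, 0.094]
ft_force: [-0.4, 0.2, 0.5]
finger_gap: 0.0005
grasp_force: 0.0
t 13.3 stand [-0.0228 -0.0018  0.1088] F [-0.4  0.2  0.5] gap 0.0
[ 0.15   0.237 -0.587 -0.311 -0.188 -1.169]
(-0.04, -0.002, 0.113, 33, 0.26) [0.024, 0.005, -0.026] [-0.001, -0.004, 0.002]
(-0.06, -0.002, 0.113, 33, 0.26) [0.057, 0.011, -0.047] [-0.001, -0.004, 0.002]
[(array([ 0.52 , -0.059,  0.032]), 0.68)]
```

View pics/c6.png

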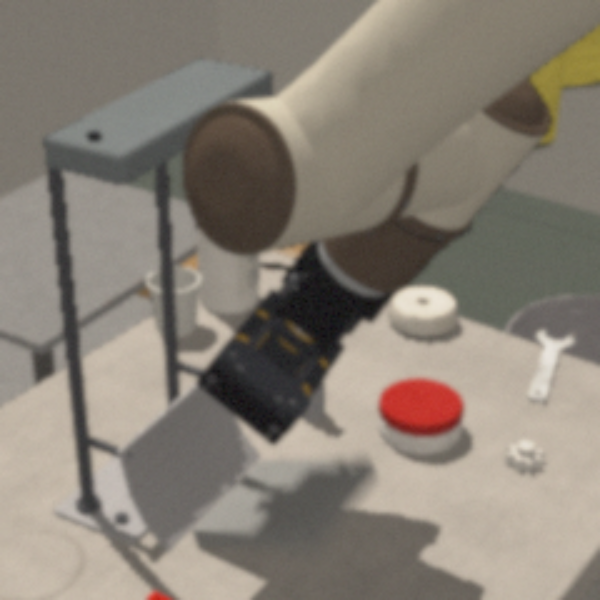

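The panel has tipped and is falling (blurred at about (290,500)). Now I retreat upwards and back, clear of the lamp.

```bash
python3 -m pendant '[[[0,0,0],[0,0,0]],[[0,0,0],[0,0,0]],[[0.03,0,-0.06],[0,0,0]],[[0.06,0,-0.12],[0,0,0]],[[0.08,0,-0.2],[0,0,0]]]'
python3 -m pendant '[[[0,0,0],[0,0,0]],[[0,0,0],[0,0,0]],[[0,0,0],[0,0,0]],[[0,0,0],[0,0,0]],[[0,0,0],[0,0,0]]]'
python3 -c "
from kin import *
where()
for c in ['scene','top']:
  im=snap(c,c+'7')
  for t in ['panel','wax_tin','marker','star_key','touchup_bottle']: print(c,t,[(np.round(d['centre'],3).tolist(),round(d['confidence'],2)) for d in ctrl.place_of(t,c)[:1]])
  if c=='scene': cv2.imwrite('pics/c7.png',cv2.resize(im[150:400,160:440],None,fx=2.3,fy=2.3)[:,:,::-1])"
```

```text
time: 13.9
position: [0.4774, -0.0739, 0.1708]
tcp_rot: [-0.335, 2.554, 0.094]
ft_force: [0.2, 0.7, 0.9]
finger_gap: 0.0001
grasp_force: 0.0
time: 14.4
position: [0.479, -0.0735, 0.171]
tcp_rot: [-0.335, 2.552, 0.094]
ft_force: [-0.3, 0.5, 0.3]
finger_gap: 0.0007
grasp_force: 0.0
t 14.4 stand [-0.1073 -0.0149  0.171 ] F [-0.3  0.5  0.3] gap 0.001
scene panel [([0.514, -0.059, 0.023], 0.73)]
scene wax_tin [([0.498, -0.242, 0.0], 0.88)]
scene marker [([0.478, 0.08, -0.003], 0.82)]
scene star_key [([0.397, -0.263, 0.0], 0.46)]
scene touchup_bottle [([0.592, -0.207, -0.005], 0.61)]
top panel [([0.504, -0.055, 0.019], 0.81)]
top wax_tin [([0.498, -0.246, -0.003], 0.69)]
top marker [([0.486, 0.075, -0.001], 0.75)]
top star_key [([0.399, -0.256, -0.0], 0.7)]
top touchup_bottle [([0.598, -0.206, -0.002], 0.59)]
```

View pics/c7.png

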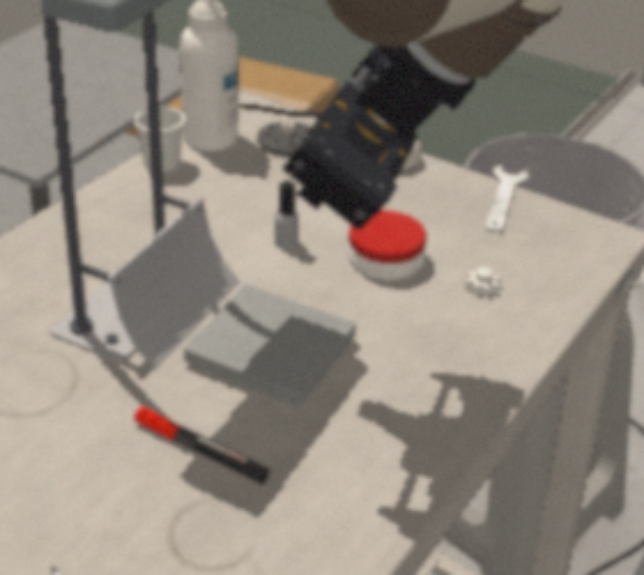

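The panel lies flat at about (270,340), finished face up and level, about 76 mm in front of the toe. The other things are in place and the gripper is clear.

```bash
python3 -c "
from rig import ctrl
print(ctrl.finish_job())"
```

```text
the job is handed in; nothing more can be done
None
```

The job is handed in: the panel climbed the backrest, stood leaning there, was tipped over, and now lies flat on its feet, finished face up, about 75 mm in front of the stand's toe, with the tin, bottle, marker and knob where they were; no verdict came back.

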